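# Weigh the domed sample cell on the hanging scale

### The job

Hang the round, domed steel sample cell by its wire bail in the bend of the hanging scale's sprung hook, letting its weight down gently so that the hook never hits its bottom stop. Let go and wait until the cell hangs still and the hook has stopped bobbing. Leave the square sample cell where it stands.

Things in the scene. Friction and masses are not known exactly. Their poses are not given: they have to be found in the camera images.
- domed_cell: Round domed steel cell, 68 mm across, 45 mm high, 0.24-0.38 kg, upright. Origin: underside centre, z up. Wire bail (6 mm) in its y-z plane: legs at y +-30 to z 80, sloping in to a peak on the axis, wire centre z 110; the hook passes below the peak along the cell's x, either way. On the peak a flat lug to grip from above: 14 mm along y (grip across this), 24 along x, z 108-158.
- hook_seat (a point): Top of the sprung hook's 8 mm wire at its lowest bend: the bail's peak rests here. 210 mm up when unloaded, dips with the hook. x: level, from the free tip to the scale's white column (50x44, 252 high, face at x 100 mm); z up. Wire top rises to 20 mm above the seat at the tip (x -34, rounded end to -38), and to 30 at x 40 and on. The hook on a thin rod stand is rigid: not the scale.
- scale_hook (a joint): Dip of the scale's hook (m): 0 unloaded (0.2 N starts it), grows downward, bottom stop at 0.070. Spring 100 N/m, lightly damped: the cell alone dips it 0.022 to 0.036 once settled; it bobs about a second after release.
- square_cell: The other cell, not to be moved: a square steel block 56 x 66 mm, 45 mm high, with the same bail and lug (158 mm high in all). Origin: centre of its underside, z up.
Things that resemble listed ones, but are neither listed nor needed, are in the scene too. Leave any turquoise look-alike of the domed_cell alone.

How it is judged:
On the way:
1. the domed cell hangs on the dipped hook, let go and settled (horizontal distance between domed_cell and hook_seat below 0.03 m and z of domed_cell in the frame of hook_seat between -0.125 and -0.085 m and angle between domed_cell's own z axis and vertical below 0.26 rad and value of joint scale_hook above 0.012 m and linear speed of domed_cell below 0.03 m/s and velocity of joint scale_hook between -0.01 and 0.01 m/s and contact force between the fingers and domed_cell below 0.1 N), for 0.5 s.
At the end, for the whole second after the job is handed in: The domed cell hangs upright (within 15 degrees) by its bail in the hook's bend: its underside centre within 30 mm horizontally of the hook seat and 85 to 125 mm below it, the hook dipped by more than 12 mm; cell slower than 30 mm/s, hook slower than 10 mm/s, fingers off the cell (all of step 1); the robot touches nothing.
It fails at once if the square cell is moved by more than 30 mm (distance of square_cell from where it was at the start of the episode above 0.03 m).
It fails at once if the hook is driven to its bottom stop (dip over 66 mm) (value of joint scale_hook above 0.066 m).
It also fails if it takes over 45 s, if anything falls off the work surface, if the arm or the gripper's body presses on something with over 40 N, if the wrist force passes 120 N, or if a joint passes its speed limit or range.

### The arm

A 6-joint arm with a two-finger parallel gripper is mounted at the origin on the work surface. World frame = base frame: x ahead of the robot, y to its left, z up, the work surface at z = 0. Lengths are in m, angles in rad, forces in N, time in s.
With the tool pointing down it reaches from about 0.425 to 0.95 m from the base axis. Payload 3.5 kg.
Tool frame: the origin (TCP) lies at the very end of the fingers, on their centre line; the grasp point (between the pads) lies 19 mm behind it; y points along the fingers, x is the direction in which the jaws open and shut, and the axes are right-handed (so a half turn about y gives the same grasp; the last joint's range is limited). The gripper opens to 85 mm and grips with 20 to 120 N. Pads are 22 mm wide; open, the fingers measure 114 mm over their backs; the gripper's body (76 mm by 85 mm) begins 54 mm behind the grasp point. The pads swing forward as they close: fully open they stand 13 mm farther back than shut.
Start: joints at [-1.456, 0.286, 1.577, -0, 1.279, -0.15], TCP at [0.177, -0.651, 0.231] pointing down, gripper open.
Joint ranges: [-2.77, 2.77], [-0.9, 2.22], [0.21, 2.48], [-1.53, 4.67], [0.24, 2.81], [-2.84, 2.84]. Speed limits (rad/s): [2.79, 2.79, 3.14, 3.14, 3.14, 3.14].

### API

Orientations are given as a unit quaternion [w, x, y, z].
In Python, from workcell import env, kin, observe, cams, ticket gives the robot as it stands. Calls block until the motion is done:
- env.move_to(position, orientation): joint-space move of the TCP to a pose.
- env.move_straight(position, rotation=None, v=0.15, stop_force=None): straight line of the TCP; rotation=None keeps the orientation; v is the mean speed in m/s. With stop_force (N) it stops when the force on the tool has changed by that much, and returns True; else False.
- env.set_joints(angles): joint-space move.
- env.gripper_to(opening, grasp_force=None): finger opening in m; grasp_force is the grip in N (None keeps the last); returns when the fingers have stopped.
- env.sleep(seconds).
- kin.solve_ik(position, orientation): joint angles nearest the present ones, or None.
- observe(): the state.
- cams.get_image(name): name is "side" or "top" or "wrist"; returns (picture, depth): 420x560x3 uint8, red, green, blue; 420x560 float32, m along the optical axis (not along the pixel's ray), 0 where there is no reading.
- cams.camera_model(name): a dict with "mtx" (3x3 intrinsics, pixels), "rvec" (rotation vector, rad) and "tvec" (3), from world to camera coordinates, as OpenCV has them; the wrist camera has in their place "T_tool_cam" (4x4, takes a point from camera to tool coordinates, whose origin is the TCP and whose axes are the tool frame's). Camera axes: x right, y down, z forward; pixel columns grow to the right and rows downward; lengths in m; the calibration is good to about 2 mm. A picture is of the moment at which its call begins: read the wrist's pose just before it. camera_model takes no time and is no camera call.
A pose or a line that the arm cannot do raises env.MotionError and nothing moves.
- ticket.sign_off(): hands the job in, once; it reports no verdict.
The state is a dict: "clock": time; "joints": joint angles; "qd": joint speeds; "joint_torque": joint torques, N m; "eef_pos": TCP position; "eef_rot": TCP orientation; "force": force on the tool from outside, world axes, zero at the start; "moment": the same for the moment, N m; "opening": finger opening in m.
Only numpy, scipy, OpenCV 4.12 (cv2) and the standard library are available. Lean on these libraries where they do the work, as an engineer would, in place of code of your own. Each camera call takes 0.05 s, during which the arm holds its last target.

## Working session

There is one attempt and no reset: what is moved stays moved. The work goes in short steps, each a Python script; the robot and the scene stay as the last script left them, time stands still between calls to the robot, and variables do not carry over. Pictures are saved under pics/ and viewed, and the job is handed in when it is done.

```bash
mkdir -p pics; ls
python3 - <<'E'
from workcell import env,kin,observe,cams,ticket
import cv2,numpy as np
s=observe();print(s['clock'],s['eef_pos'],s['eef_rot'],s['force'],s['opening'])
for n in ['side','top','wrist']:
    im,d=cams.get_image(n);cv2.imwrite(f'pics/{n}0.png',im[:,:,::-1]);np.save(f'{n}0.npy',d)
    m=cams.camera_model(n);print(n,m)
E
```

```text
pics
0.0 [ 0.17660445 -0.65079301  0.22988649] [ 0.56226328 -0.56100648  0.43021427 -0.42900748] [-0.48558172  0.48699644 -0.37113472] 0.08571885958422973
side {'mtx': array([[384.34612416,   0.        , 281.35494932],
       [  0.        , 384.34612416, 208.22896225],
       [  0.        ,   0.        ,   1.        ]]), 'rvec': array([ 2.39334774, -0.54321423,  0.21118027]), 'tvec': array([-0.41730142,  0.25494634,  0.71869864])}
top {'mtx': array([[489.92960815,   0.        , 278.96790471],
       [  0.        , 489.92960815, 206.57329984],
       [  0.        ,   0.        ,   1.        ]]), 'rvec': array([ 2.21853351, -2.17538787,  0.07041414]), 'tvec': array([-0.04370603,  0.46194542,  1.28358718])}
wrist {'mtx': array([[360.59837822,   0.        , 280.4638503 ],
       [  0.        , 360.59837822, 209.12708716],
       [  0.        ,   0.        ,   1.        ]]), 'T_tool_cam': array([[ 9.99999763e-01, -6.55219305e-04, -2.10111426e-04,
        -3.39878326e-05],
       [ 2.31689397e-05, -2.73120773e-01,  9.61979752e-01,
        -1.43344864e-01],
       [-6.87693499e-04, -9.61979529e-01, -2.73120693e-01,
         7.00122223e-02],
       [ 0.00000000e+00,  0.00000000e+00,  0.00000000e+00,
         1.00000000e+00]])}
```

View pics/side0.png

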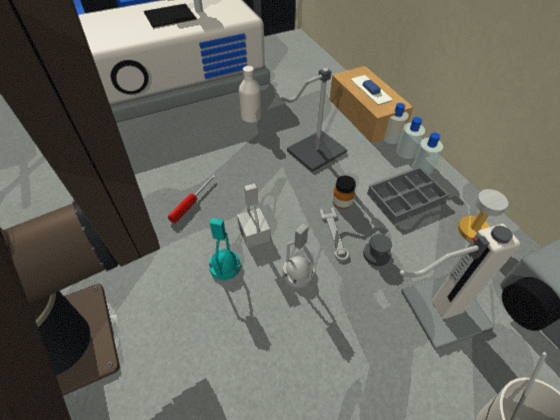

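View pics/top0.png

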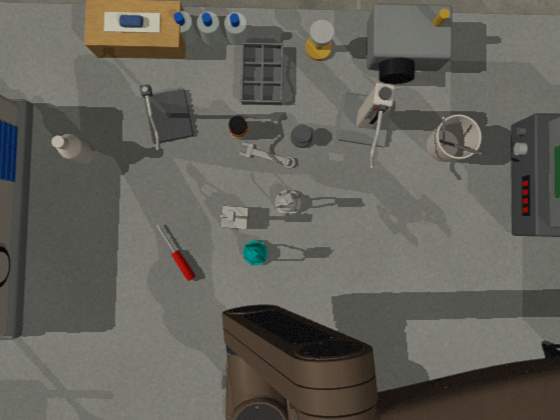

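View pics/wrist0.png

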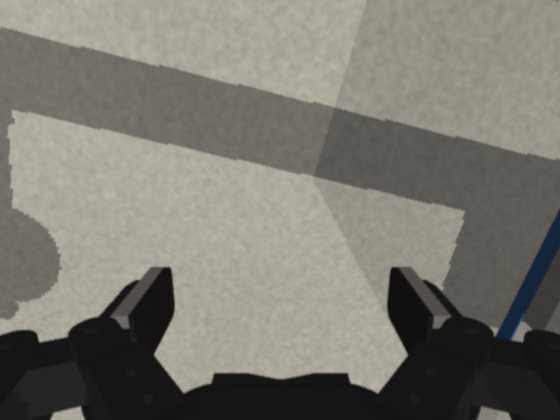

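Side view: the candidates are turquoise dome (225,262), square steel (257,230) and round steel (299,268). The round steel one fits (steel and round). The scale with the white column is at (485,260) with its hook tip at (403,273). The hook at (320,75) is on the thin rod stand, so it is not the scale. Next I'll enlarge these and measure them.

```bash
cat > h.py <<'E'
import numpy as np,cv2
from workcell import env,kin,observe,cams,ticket
from scipy.spatial.transform import Rotation as R
def cloud(name,d,pose=None):
    m=cams.camera_model(name);K=m['mtx']
    v,u=np.mgrid[0:420,0:560]
    P=np.stack([(u-K[0,2])/K[0,0]*d,(v-K[1,2])/K[1,1]*d,d],-1)
    if 'rvec' in m:
        Rm=cv2.Rodrigues(m['rvec'])[0]
        return (P-m['tvec'])@Rm
    T=m['T_tool_cam'];P=P@T[:3,:3].T+T[:3,3]
    p,q=pose
    return P@R.from_quat(np.roll(q,-1)).as_matrix().T+p
def project(name,X):
    m=cams.camera_model(name)
    return cv2.projectPoints(np.array(X,float).reshape(-1,1,3),m['rvec'],m['tvec'],m['mtx'],None)[0].reshape(-1,2)
E
python3 - <<'E'
from h import *
for n in ['side','top']:
    d=np.load(n+'0.npy');P=cloud(n,d)
    np.save(n+'P0.npy',P)
    print(n,'table z',np.median(P[150:350,100:500,2][d[150:350,100:500]>0]))
S=np.load('sideP0.npy');T=np.load('topP0.npy')
for (u,v) in [(285,203),(288,203),(295,203),(235,217),(255,252),(375,90),(372,163),(376,135),(380,110)]:print('top',u,v,T[v,u].round(4))
for (u,v) in [(300,270),(302,235),(252,195),(403,273),(430,271),(452,260),(480,250)]:print('side',u,v,S[v,u].round(4))
a=cv2.imread('pics/side0.png');b=cv2.imread('pics/top0.png')
A=cv2.resize(a[180:300,190:350],(800,600),interpolation=cv2.INTER_CUBIC);cv2.imwrite('pics/c1.png',A)
A=cv2.resize(a[220:350,380:530],(692,600),interpolation=cv2.INTER_CUBIC);cv2.imwrite('pics/c2.png',A)
A=cv2.resize(b[70:240,210:410],(706,600),interpolation=cv2.INTER_CUBIC);cv2.imwrite('pics/c3.png',A)
E
```

```text
side table z -0.0004507862566930957
top table z 0.0006220373234578076
top 285 203 [ 0.4704 -0.0498  0.0456]
top 288 203 [ 0.4635 -0.0546  0.157 ]
top 295 203 [ 0.4716 -0.076   0.0356]
top 235 217 [0.4296 0.073  0.11  ]
top 255 252 [0.3472 0.0204 0.158 ]
top 375 90 [ 0.7101 -0.2388  0.2493]
top 372 163 [ 0.5522 -0.2383  0.2253]
top 376 135 [ 0.6133 -0.2448  0.2348]
top 380 110 [ 0.6675 -0.2514  0.243 ]
side 300 270 [ 0.4703 -0.0722  0.0394]
side 302 235 [ 0.4719 -0.0656  0.151 ]
side 252 195 [0.4323 0.0757 0.1367]
side 403 273 [ 0.544  -0.2378  0.2279]
side 430 271 [ 0.7356 -0.1744 -0.001 ]
side 452 260 [ 0.7986 -0.173  -0.0016]
side 480 250 [ 0.6673 -0.2595  0.2384]
```

View pics/c1.png

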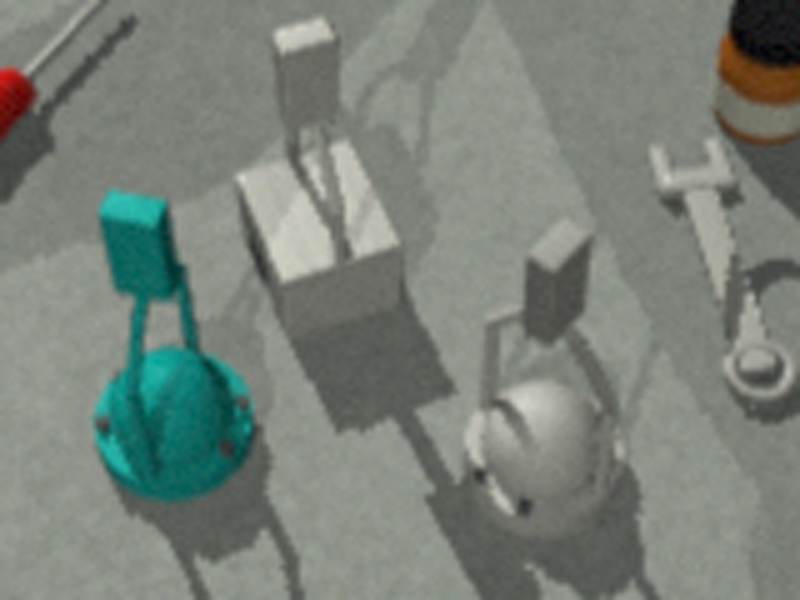

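View pics/c2.png

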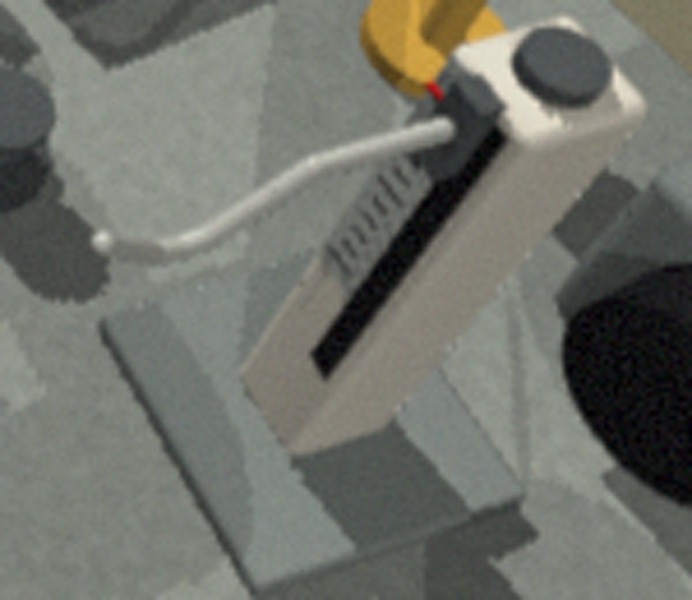

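View pics/c3.png

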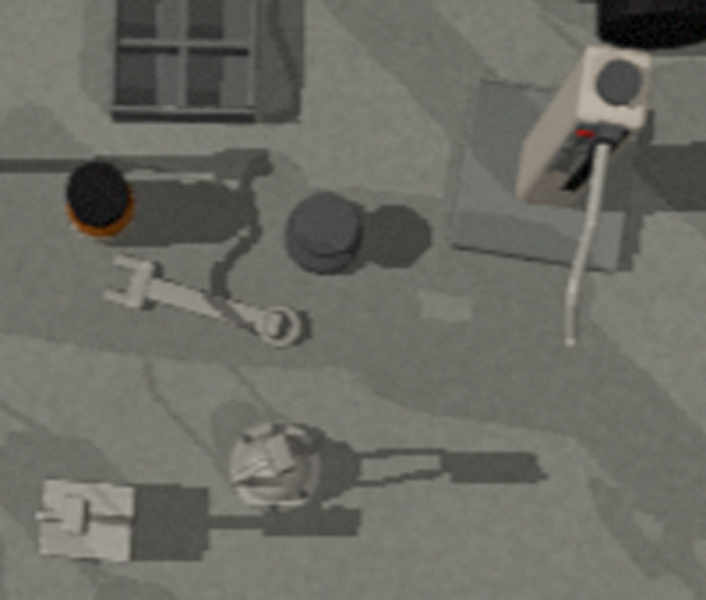

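Run:
```python
from h import *
S=np.load('sideP0.npy');T=np.load('topP0.npy')
for n,P in [('top',T),('side',S)]:
    p=P.reshape(-1,3)
    near=np.hypot(p[:,0]-.468,p[:,1]+.062)<.06
    l=p[near&(p[:,2]>.150)&(p[:,2]<.17)];print(n,'lug top',len(l),l.mean(0),l.min(0),l.max(0))
    if len(l)>4: print(cv2.minAreaRect((l[:,:2]*1000).astype(np.float32)))
    w=p[near&(p[:,2]>.05)&(p[:,2]<.10)];print('bail pts',np.round(w[::max(1,len(w)//25)],3).tolist())
    b=p[near&(p[:,2]>.01)&(p[:,2]<.06)];print('body',b.min(0),b.max(0),b.mean(0))
    h=p[(abs(p[:,0]-.62)<.1)&(abs(p[:,1]+.245)<.03)&(p[:,2]>.19)&(p[:,2]<.27)]
    h=h[np.argsort(h[:,0])]
    print('hook',len(h));print(h[::max(1,len(h)//60)].round(4).tolist())
    c=p[(abs(p[:,0]-.72)<.08)&(abs(p[:,1]+.25)<.08)&(p[:,2]>.247)&(p[:,2]<.257)]
    print('column top',len(c),cv2.minAreaRect((c[:,:2]*1000).astype(np.float32)))
```

```text
top lug top 60 [ 0.47527501 -0.05555349  0.15766302] [ 0.46343946 -0.06403046  0.15223556] [ 0.48717762 -0.04714018  0.16339895]
((475.3439636230469, -55.598716735839844), (23.564115524291992, 13.254156112670898), 23.123064041137695)
bail pts [[0.488, -0.078, 0.094], [0.489, -0.081, 0.086], [0.489, -0.084, 0.081], [0.485, -0.071, 0.098], [0.485, -0.073, 0.096], [0.485, -0.076, 0.094], [0.486, -0.078, 0.091], [0.486, -0.081, 0.087], [0.486, -0.084, 0.084], [0.483, -0.076, 0.096], [0.483, -0.078, 0.091], [0.485, -0.082, 0.069], [0.485, -0.085, 0.061], [0.469, -0.036, 0.098], [0.467, -0.031, 0.09], [0.467, -0.034, 0.095], [0.47, -0.052, 0.052], [0.465, -0.029, 0.086], [0.465, -0.032, 0.088], [0.465, -0.034, 0.091], [0.465, -0.036, 0.092], [0.463, -0.027, 0.081], [0.462, -0.029, 0.087], [0.463, -0.032, 0.086], [0.461, -0.027, 0.072], [0.46, -0.029, 0.079]]
body [ 0.44314183 -0.08767832  0.0101384 ] [ 0.50749029 -0.02367603  0.05178089] [ 0.47211294 -0.05521803  0.02593723]
hook 764
[[0.5414, -0.2369, 0.2218], [0.5497, -0.238, 0.2268], [0.5601, -0.2354, 0.2169], [0.5704, -0.2413, 0.2095],
[... 3798 characters left out ...]
806, -0.2389, 0.2432], [0.6815, -0.2649, 0.2498], [0.6831, -0.2733, 0.2494], [0.6845, -0.2572, 0.251], [0.6864, -0.2525, 0.249], [0.6882, -0.2513, 0.2515], [0.689, -0.257, 0.2506], [0.6896, -0.2616, 0.2586], [0.6909, -0.2654, 0.2498], [0.6924, -0.2665, 0.2555], [0.6933, -0.2384, 0.2507], [0.6952, -0.2422, 0.2516], [0.6964, -0.2749, 0.2511], [0.6984, -0.2706, 0.2519], [0.7005, -0.2714, 0.2569], [0.7022, -0.2715, 0.2508], [0.7041, -0.2748, 0.2487], [0.706, -0.2545, 0.2604], [0.7086, -0.2466, 0.2594], [0.7115, -0.256, 0.2589], [0.7141, -0.2696, 0.2514], [0.7191, -0.2418, 0.2503]]
column top 554 ((695.8512573242188, -257.36810302734375), (42.63515853881836, 60.95722198486328), 81.50562286376953)
```

Run:
```python
from h import *
S=np.load('sideP0.npy');T=np.load('topP0.npy')
for n,P in [('top',T),('side',S)]:
    p=P.reshape(-1,3)
    h=p[(p[:,0]>.53)&(p[:,0]<.66)&(abs(p[:,1]+.245)<.02)&(p[:,2]>.195)&(p[:,2]<.255)]
    c,s=np.polyfit(h[:,0]-.58,h[:,1],1)[::-1]
    ang=np.arctan(s);print(n,len(h),'yaw',np.degrees(ang),'y at .58',c)
    e=np.array([np.cos(ang),np.sin(ang)]);o=np.array([.58,c])
    a=(h[:,:2]-o)@e
    print('tip a',a.min(),[(round(b,3),round(h[abs(a-b)<.003,2].mean(),4)) for b in np.arange(-.036,.07,.006)])
    q=p[(p[:,2]>.12)&(p[:,2]<.2)&(p[:,0]<.73)&(p[:,0]>.64)&(abs(p[:,1]+.25)<.05)]
    print('column face a',np.percentile((q[:,:2]-o)@e,[1,5,50]), 'lat',np.percentile((q[:,:2]-o)@[-e[1],e[0]],[1,99]))
# tall things along the way
p=T.reshape(-1,3);f=p[(p[:,2]>.2)&(p[:,0]>.15)&(p[:,0]<.85)&(p[:,1]<.1)&(p[:,1]>-.75)]
g=np.round(f[:,:2]/.05).astype(int)
for k in sorted(set(map(tuple,g))):
    m=(g==k).all(1); print(k[0]*.05,k[1]*.05,m.sum(),f[m,2].max().round(3),end=' | ')
print()
for yaw in [24.5+90,24.5-90,-8.5+90,-8.5-90]:
    a=np.radians(yaw);x=np.array([np.cos(a),np.sin(a),0]);y=np.array([0,0,-1.]);z=np.cross(x,y)
    q=np.roll(R.from_matrix(np.c_[x,y,z]).as_quat(),1)
    for pos in ([.475,-.0565,.123],[.475,-.0565,.3],[.50,-.23,.25],[.578,-.24,.25],[.475,-.0565,.42]):
        r=kin.solve_ik(pos,q);print(yaw,pos,None if r is None else np.round(r,2))
```

```text
top 192 yaw -7.843258260630016 y at .58 -0.2401546169753199
tip a -0.03871183915205071 [(np.float64(-0.036), np.float64(0.2278)), (np.float64(-0.03), np.float64(0.2264)), (np.float64(-0.024), np.float64(0.2224)), (np.float64(-0.018), np.float64(0.2179)), (np.float64(-0.012), np.float64(0.2118)), (np.float64(-0.006), np.float64(0.2098)), (np.float64(-0.0), np.float64(0.2101)), (np.float64(0.006), np.float64(0.212)), (np.float64(0.012), np.float64(0.2146)), (np.float64(0.018), np.float64(0.2212)), (np.float64(0.024), np.float64(0.2276)), (np.float64(0.03), np.float64(0.2328)), (np.float64(0.036), np.float64(0.2371)), (np.float64(0.042), np.float64(0.2395)), (np.float64(0.048), np.float64(0.2393)), (np.float64(0.054), np.float64(0.2386)), (np.float64(0.06), np.float64(0.2395)), (np.float64(0.066), np.float64(0.2394))]
column face a [0.09690594 0.09722774 0.09902861] lat [-0.01934368  0.02186561]
side 433 yaw -7.631933607307915 y at .58 -0.24198266077387706
tip a -0.040034726500512235 [(np.float64(-0.036), np.float64(0.2272)), (np.float64(-0.03), np.float64(0.2242)), (np.float64(-0.024),
[... 2561 characters left out ...]
65, 0.42] [-0.33 -0.24  1.78 -0.    1.6   0.81]
81.5 [0.475, -0.0565, 0.123] [-0.33 -0.03  2.14 -0.    1.03 -1.75]
81.5 [0.475, -0.0565, 0.3] [-0.33 -0.21  1.96 -0.    1.39 -1.75]
81.5 [0.5, -0.23, 0.25] [-0.62 -0.    1.87 -0.    1.28 -2.04]
81.5 [0.578, -0.24, 0.25] [-0.56  0.17  1.68 -0.    1.29 -1.98]
81.5 [0.475, -0.0565, 0.42] [-0.33 -0.24  1.78 -0.    1.6  -1.75]
-98.5 [0.475, -0.0565, 0.123] [-0.33 -0.03  2.14 -0.    1.03  1.39]
-98.5 [0.475, -0.0565, 0.3] [-0.33 -0.21  1.96 -0.    1.39  1.39]
-98.5 [0.5, -0.23, 0.25] [-0.62 -0.    1.87 -0.    1.28  1.1 ]
-98.5 [0.578, -0.24, 0.25] [-0.56  0.17  1.68 -0.    1.29  1.16]
-98.5 [0.475, -0.0565, 0.42] [-0.33 -0.24  1.78 -0.    1.6   1.39]
```

Both cameras agree:
- Domed lug: (0.475,-0.057), top at 0.157, yaw about 24.5°.
- Seat: (0.5785,-0.241,0.21), yaw about -7.7°, with the column face about 99 mm away, as specified.

Next I move above the cell by way of a high waypoint.

```bash
cat >> h.py <<'E'
def quat(cellyaw):
    a=np.radians(cellyaw+90);x=np.array([np.cos(a),np.sin(a),0]);y=np.array([0,0,-1.])
    return np.roll(R.from_matrix(np.c_[x,y,np.cross(x,y)]).as_quat(),1)
def st(*m):
    s=observe();print(*m,'t',round(s['clock'],2),'p',s['eef_pos'].round(4),'F',s['force'].round(2),'op',round(s['opening'],4));return s
E
python3 - <<'E'
from h import *
s=st()
env.move_to([.177,-.651,.42],s['eef_rot']);st()
env.move_to([.475,-.057,.29],quat(24.5));st()
env.gripper_to(0.05);s=st()
im,d=cams.get_image('wrist');cv2.imwrite('pics/w1.png',im[:,:,::-1])
P=cloud('wrist',d,(s['eef_pos'],s['eef_rot']));np.save('w1P.npy',P)
p=P.reshape(-1,3);p=p[np.hypot(p[:,0]-.475,p[:,1]+.057)<.05]
l=p[(p[:,2]>.153)&(p[:,2]<.163)];print(len(l),l.mean(0),cv2.minAreaRect((l[:,:2]*1000).astype(np.float32)))
E
```

```text
t 0.15 p [ 0.1766 -0.651   0.2302] F [0.2  0.34 0.59] op 0.0856
t 0.93 p [ 0.1769 -0.6506  0.4175] F [-0.55 -0.72 -0.67] op 0.0853
t 3.33 p [ 0.4752 -0.0575  0.2901] F [ 0.9   0.61 -0.69] op 0.0857
t 3.77 p [ 0.475  -0.0571  0.29  ] F [ 0.44 -0.17  0.2 ] op 0.0504
513 [ 0.4765331  -0.05526523  0.15843453] ((477.135986328125, -54.939334869384766), (24.01746368408203, 12.766233444213867), 24.31781768798828)
```

View pics/w1.png

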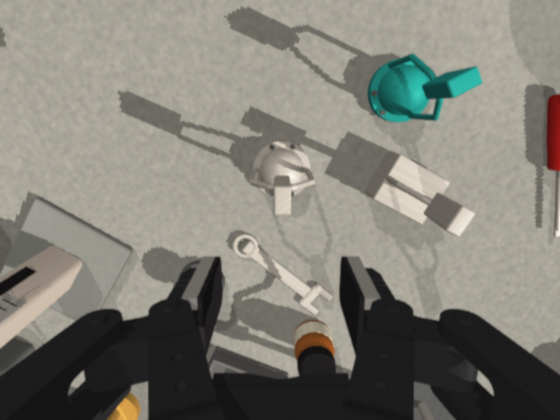

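The wrist view shows the round steel dome at (283,165) with its lug at (283,197), between the fingers' line. Its pose agrees: (0.476,-0.056), yaw 24.3°, lug top 0.158. Grasping now.

Run:
```python
from h import *
env.move_to([.4758,-.0562,.20],quat(24.4))
F0=[]
for i in range(15): env.sleep(.03);F0.append(observe()['force'])
hit=env.move_straight([.4758,-.0562,.124],v=.1,stop_force=8);st('down',hit)
env.gripper_to(0.0,grasp_force=40);st('grip')
env.move_straight([.4758,-.0562,.26],v=.12);st('up')
env.sleep(.3)
F=[]
for i in range(25): env.sleep(.03);F.append(observe()['force'])
print(np.mean(F0,0),np.mean(F,0),np.std(F,0))
st()
im,d=cams.get_image('side');cv2.imwrite('pics/s2.png',im[:,:,::-1])
P=cloud('side',d);np.save('s2P.npy',P)
cv2.imwrite('pics/s2c.png',cv2.resize(im[140:320,190:430,::-1],(800,600),interpolation=cv2.INTER_CUBIC))
```

```text
down False t 5.68 p [ 0.4763 -0.0564  0.1246] F [-0.06 -0.57  0.66] op 0.05
grip t 6.09 p [ 0.4761 -0.0561  0.1246] F [-0.3   1.28  2.9 ] op 0.0138
up t 7.38 p [ 0.4752 -0.056   0.2587] F [-1.1   0.1  -3.86] op 0.0132
[ 0.07241067 -0.18476158  0.04397178] [-0.1820908   0.1339841  -3.44550873] [0.44839062 0.4692347  0.38626872]
t 8.51 p [ 0.4758 -0.0562  0.26  ] F [-0.88  0.37 -3.34] op 0.0133
```

View pics/s2c.png

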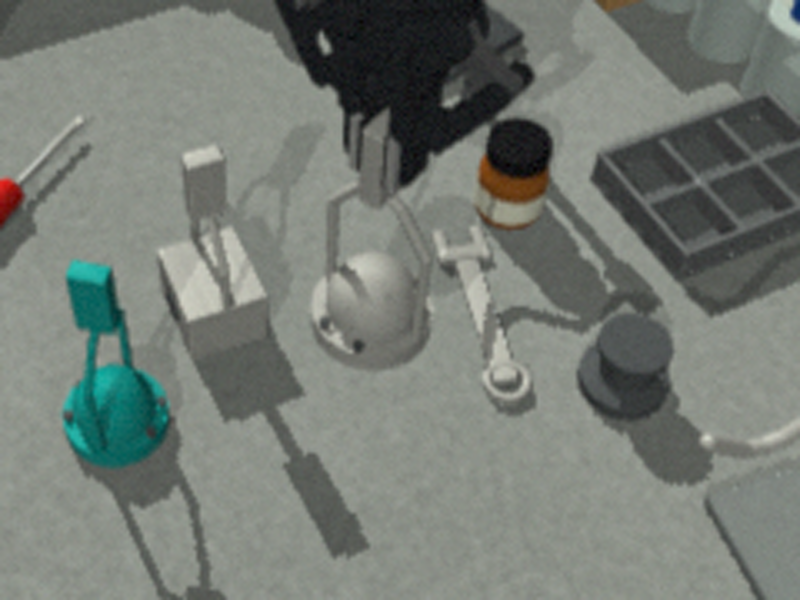

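The domed cell is held upright in the crop at (370,300), and the other two have not moved. It weighs about 3.49 N, so I expect a dip of about 34 mm. Moving to the pre-approach, with the cell aligned and 90 mm in front of the seat.

Run:
```python
from h import *
env.move_to([.489,-.2287,.263],quat(-7.75));st()
env.sleep(.4)
for n in ['side','top','wrist']:
    s=observe()
    im,d=cams.get_image(n);np.save(n+'3.npy',d);P=cloud(n,d,(s['eef_pos'],s['eef_rot']));np.save(n+'3P.npy',P)
    cv2.imwrite(f'pics/{n}3.png',im[:,:,::-1])
    if n=='wrist':break
    p=P.reshape(-1,3)
    b=p[(np.hypot(p[:,0]-.489,p[:,1]+.2287)<.055)&(p[:,2]>.10)&(p[:,2]<.155)];print(n,'body',len(b),b.min(0),b.max(0))
    b=p[(np.hypot(p[:,0]-.489,p[:,1]+.2287)<.055)&(p[:,2]>.185)&(p[:,2]<.245)];print(n,'bail',len(b),np.round(b[np.argsort(b[:,1])][::max(1,len(b)//25)],3).tolist())
st()
a=cv2.imread('pics/side3.png');cv2.imwrite('pics/side3c.png',cv2.resize(a[180:360,290:530],(800,600),interpolation=cv2.INTER_CUBIC))
```

```text
t 9.28 p [ 0.4888 -0.2289  0.2627] F [ 0.42 -0.11 -3.87] op 0.0136
side body 521 [ 0.45484775 -0.26264883  0.1354632 ] [ 0.52138331 -0.19482869  0.1549588 ]
side bail 216 [[0.486, -0.261, 0.19], [0.486, -0.261, 0.218], [0.482, -0.261, 0.199], [0.483, -0.26, 0.219], [0.483, -0.259, 0.215], [0.482, -0.259, 0.218], [0.488, -0.258, 0.22], [0.483, -0.257, 0.205], [0.488, -0.256, 0.224], [0.485, -0.255, 0.227], [0.486, -0.254, 0.227], [0.487, -0.252, 0.232], [0.483, -0.25, 0.232], [0.485, -0.249, 0.236], [0.485, -0.247, 0.237], [0.484, -0.245, 0.237], [0.484, -0.244, 0.24], [0.487, -0.242, 0.243], [0.485, -0.236, 0.244], [0.491, -0.208, 0.235], [0.491, -0.203, 0.227], [0.493, -0.202, 0.188], [0.491, -0.201, 0.202], [0.492, -0.201, 0.206], [0.491, -0.2, 0.188], [0.491, -0.2, 0.22], [0.491, -0.199, 0.204]]
top body 3 [ 0.47482001 -0.25556089  0.14006037] [ 0.50343713 -0.19809635  0.1538214 ]
top bail 5 [[0.481, -0.235, 0.185], [0.481, -0.233, 0.186], [0.486, -0.228, 0.187], [0.483, -0.228, 0.188], [0.488, -0.226, 0.185]]
t 9.83 p [ 0.4891 -0.2284  0.2631] F [-0.13  0.32 -3.77] op 0.0138
```

View pics/side3c.png

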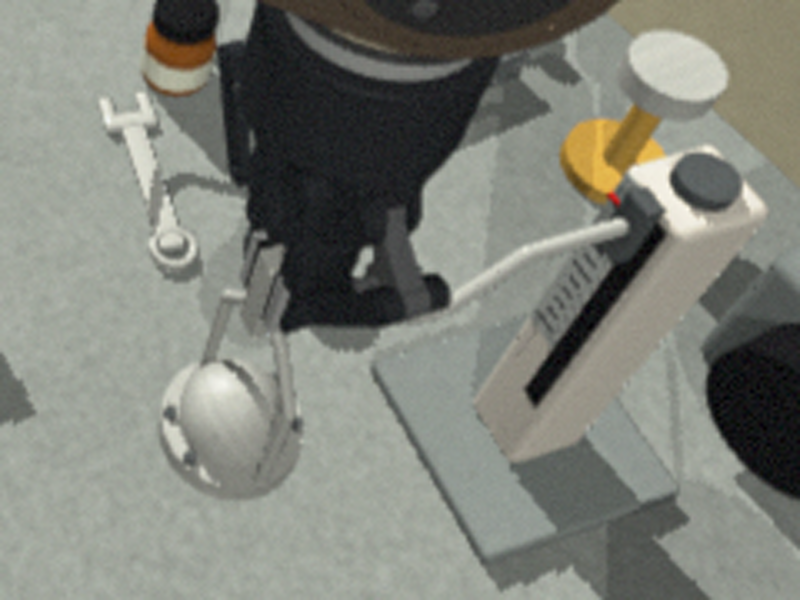

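View pics/wrist3.png

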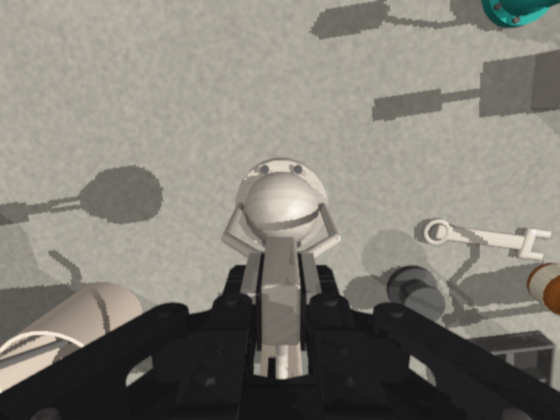

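Run:
```python
from h import *
P=np.load('side3P.npy')
for u,v in [(400,240),(405,260),(430,300),(435,285),(390,300),(320,320),(262,270),(290,300)]:
    print(u,v,P[180+int(v*.3),290+int(u*.3)].round(3))
p=P.reshape(-1,3)
e=np.array([.991,-.135]);n=np.array([.135,.991]);w=p[:,:2]-[.489,-.2285]
a=w@e;b=w@n
for z0 in np.arange(.24,.42,.02):
    m=(p[:,2]>z0)&(p[:,2]<z0+.02)&(abs(b)<.1)&(abs(a)<.12)
    if m.sum(): print(round(z0,2),m.sum(),'a',a[m].min().round(3),a[m].max().round(3),'b',b[m].min().round(3),b[m].max().round(3))
```

```text
400 240 [ 0.484 -0.272  0.368]
405 260 [ 0.482 -0.277  0.365]
430 300 [ 0.485 -0.29   0.358]
435 285 [ 0.489 -0.286  0.359]
390 300 [ 0.472 -0.286  0.36 ]
320 320 [ 0.472 -0.264  0.314]
262 270 [ 0.478 -0.226  0.289]
290 300 [ 0.48  -0.242  0.289]
0.24 85 a -0.012 0.002 b -0.018 0.006
0.26 150 a -0.012 0.003 b -0.021 0.021
0.28 235 a -0.013 -0.001 b -0.021 0.021
0.3 403 a -0.014 0.012 b -0.042 0.042
0.32 452 a -0.018 0.012 b -0.055 0.055
0.34 777 a -0.02 0.012 b -0.064 0.063
0.36 584 a -0.021 0.011 b -0.061 0.059
0.38 414 a -0.038 0.022 b -0.038 0.014
0.4 888 a -0.039 0.022 b -0.038 0.023
```

The part near the hook in the side crop is gripper knuckles at z 0.36, well above the wire. Going in along the hook axis with stop_force guarding, then lowering gently.

Run:
```python
from h import *
def fz(n=12):
    F=[]
    for i in range(n): env.sleep(.02);F.append(observe()['force'])
    return np.mean(F,0).round(2)
hit=env.move_straight([.5785,-.241,.263],v=.07,stop_force=4);st('in',hit);print(fz())
if not hit:
    for z in (.232,.222,.210,.200):
        hit=env.move_straight([.5785,-.241,z],v=.04);st('lower');print(fz())
im,d=cams.get_image('side');cv2.imwrite('pics/s4.png',im[:,:,::-1])
np.save('s4P.npy',cloud('side',d))
cv2.imwrite('pics/s4c.png',cv2.resize(im[180:360,320:560,::-1],(800,600),interpolation=cv2.INTER_CUBIC))
```

```text
in False t 11.28 p [ 0.5782 -0.2409  0.2631] F [ 0.2   0.31 -2.92] op 0.0134
[ 0.09  0.03 -3.44]
lower t 12.4 p [ 0.5787 -0.2411  0.2324] F [ 0.22  0.63 -2.86] op 0.0134
[-0.11 -0.04 -3.15]
lower t 13.0 p [ 0.5782 -0.2409  0.2215] F [ 0.17 -0.75 -1.86] op 0.0135
[-1.4   0.37 -2.12]
lower t 13.65 p [ 0.5784 -0.241   0.2098] F [-2.05  0.82 -0.57] op 0.0134
[-2.26  0.68 -0.87]
lower t 14.25 p [ 0.5785 -0.241   0.1998] F [-1.35  1.03 -0.09] op 0.0136
[-2.63  0.95  0.18]
```

View pics/s4c.png

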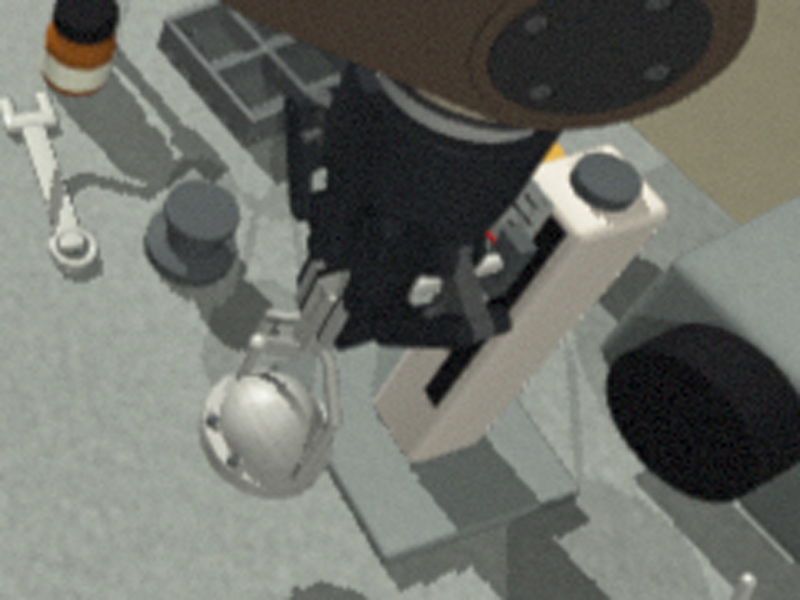

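The load is on the hook (Fz about 0) with the bail around the wire, seen at (275,335) in the crop. There is still 2.7 N pushing back along the hook, so the peak sits slightly up the column-side slope. I'll ease back a few mm before letting go.

Run:
```python
from h import *
e=np.array([.991,-.135])
def fz(n=12):
    F=[]
    for i in range(n): env.sleep(.02);F.append(observe()['force'])
    F=np.mean(F,0);return F.round(2),'axial',round(F[:2]@e,2),'lat',round(F[:2]@[.135,.991],2)
o=np.array([.5785,-.241])
for k,z in ((.003,.2005),(.006,.2005)):
    p=o-k*e
    env.move_straight([*p,z],v=.02);st(k);f=fz();print(f)
    if f[2]>-0.4:break
```

```text
0.003 t 14.8 p [ 0.5774 -0.2411  0.2019] F [ 4.77 -0.06  0.57] op 0.0133
(array([ 5.68, -0.32, -0.21]), 'axial', np.float64(5.67), 'lat', np.float64(0.45))
```

Run:
```python
from h import *
e=np.array([.991,-.135])
def fz(n=12):
    F=[]
    for i in range(n): env.sleep(.02);F.append(observe()['force'])
    F=np.mean(F,0);return F.round(2),'axial',round(F[:2]@e,2),'lat',round(F[:2]@[.135,.991],2)
o=np.array([.5785,-.241])
p=o-.001*e
env.move_straight([*p,.2005],v=.02);st();print(fz());st()
for n in ['side','top']:
    im,d=cams.get_image(n);cv2.imwrite(f'pics/{n}5.png',im[:,:,::-1]);P=cloud(n,d)
    np.save(n+'5P.npy',P)
    q=P.reshape(-1,3)
    b=q[(np.hypot(q[:,0]-.578,q[:,1]+.241)<.055)&(q[:,2]>.07)&(q[:,2]<.095)]
    print(n,'body',len(b),b.min(0),b.max(0)) if len(b) else 0
    b=q[(np.hypot(q[:,0]-.578,q[:,1]+.241)<.045)&(q[:,2]>.125)&(q[:,2]<.19)];print('bail',len(b),np.round(b[np.argsort(b[:,1])][::max(1,len(b)//25)],3).tolist())
a=cv2.imread('pics/side5.png');cv2.imwrite('pics/side5c.png',cv2.resize(a[255:340,370:450],(565,600),interpolation=cv2.INTER_CUBIC))
```

```text
t 15.25 p [ 0.5778 -0.241   0.2006] F [ 2.63 -0.41 -0.74] op 0.0136
(array([ 3.02, -0.14, -0.11]), 'axial', np.float64(3.02), 'lat', np.float64(0.27))
t 15.45 p [ 0.5777 -0.241   0.2006] F [ 3.1  -0.01 -0.69] op 0.0133
side body 465 [ 0.54336893 -0.27545361  0.0736018 ] [ 0.61099131 -0.20774287  0.09498184]
bail 227 [[0.575, -0.274, 0.154], [0.576, -0.274, 0.141], [0.572, -0.273, 0.147], [0.575, -0.272, 0.157], [0.571, -0.271, 0.126], [0.571, -0.27, 0.128], [0.572, -0.269, 0.162], [0.574, -0.267, 0.166], [0.574, -0.265, 0.164], [0.574, -0.262, 0.173], [0.572, -0.26, 0.171], [0.574, -0.258, 0.176], [0.577, -0.256, 0.183], [0.576, -0.253, 0.182], [0.574, -0.249, 0.184], [0.567, -0.247, 0.186], [0.568, -0.242, 0.177], [0.566, -0.241, 0.187], [0.565, -0.24, 0.185], [0.566, -0.236, 0.188], [0.577, -0.225, 0.171], [0.578, -0.222, 0.172], [0.579, -0.216, 0.163], [0.58, -0.214, 0.152], [0.579, -0.212, 0.15], [0.579, -0.21, 0.156]]
bail 0 []
```

View pics/side5c.png

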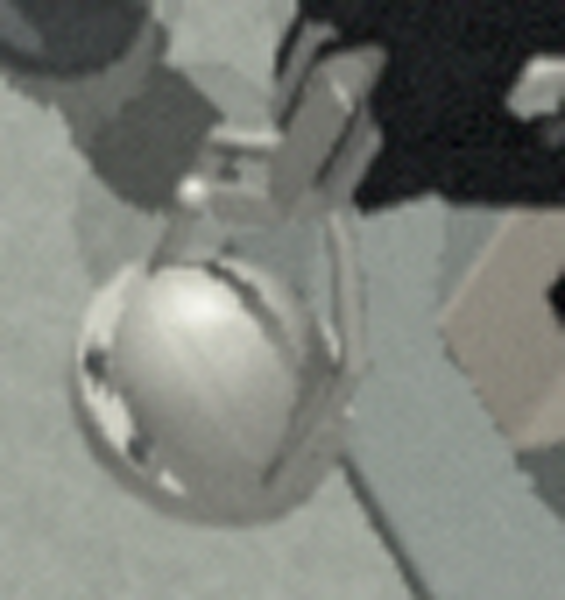

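Run:
```python
from h import *
e=np.array([.991,-.135])
def fz(n=8):
    F=[]
    for i in range(n): env.sleep(.02);F.append(observe()['force'])
    F=np.mean(F,0);return F.round(2),round(F[:2]@e,2)
o=np.array([.5785,-.241])
for k in (-.0002,-.001,-.0018,-.0026):
    env.move_straight([*(o-k*e),.2005],v=.02);f=fz();print(k,f)
    if f[1]<1: break
st()
```

```text
-0.0002 (array([-0.17, -0.59, -0.35]), np.float64(-0.09))
t 15.93 p [ 0.5781 -0.241   0.2001] F [-0.8  -1.22  0.37] op 0.0136
```

Residual force is near zero. Releasing.

Run:
```python
from h import *
env.gripper_to(.022);st();env.gripper_to(.045);st('open');env.sleep(.5)
s=st();hit=env.move_straight([s['eef_pos'][0],s['eef_pos'][1],.30],v=.08,stop_force=4);st('up',hit)
im,d=cams.get_image('side');cv2.imwrite('pics/s6.png',im[:,:,::-1]);np.save('s6P.npy',cloud('side',d))
cv2.imwrite('pics/s6c.png',cv2.resize(im[180:360,320:560,::-1],(800,600),interpolation=cv2.INTER_CUBIC))
```

```text
t 16.18 p [ 0.5786 -0.2409  0.2004] F [-0.62 -0.   -0.85] op 0.0219
open t 16.53 p [ 0.5787 -0.241   0.2005] F [1.01 0.56 0.59] op 0.0452
t 17.03 p [ 0.5787 -0.241   0.2005] F [-1.08 -0.57  0.29] op 0.0451
up False t 18.43 p [ 0.5784 -0.2408  0.299 ] F [ 0.23 -0.09  0.85] op 0.0448
```

View pics/s6c.png

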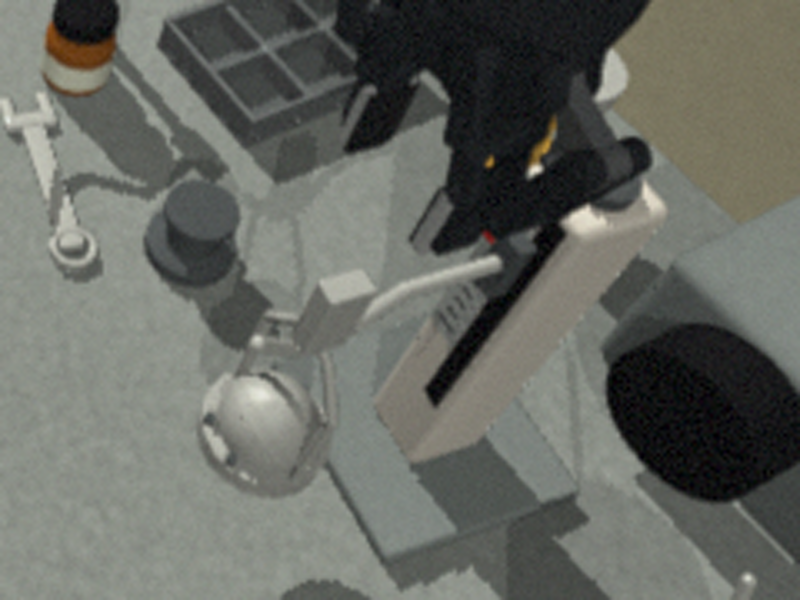

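The cell hangs free on the dipped hook: lug at (340,310) and dome at (265,430) in the crop, with the fingers clear above. I'll back off, wait, and check that it is still.

Run:
```python
from h import *
s=observe();env.move_straight([.52,-.232,.40],v=.15);env.sleep(1.5)
L=[]
for i in range(3):
    if i: env.sleep(.35)
    im,d=cams.get_image('side');q=cloud('side',d).reshape(-1,3)
    r=np.hypot(q[:,0]-.578,q[:,1]+.241)
    b=q[(r<.05)&(q[:,2]>.06)&(q[:,2]<.095)]
    l=q[(r<.03)&(q[:,2]>.215)&(q[:,2]<.245)]
    t=q[(abs(q[:,0]-.543)<.005)&(abs(q[:,1]+.236)<.012)&(q[:,2]>.16)&(q[:,2]<.24)]
    rod=q[(abs(q[:,0]-.63)<.015)&(abs(q[:,1]+.248)<.012)&(q[:,2]>.16)&(q[:,2]<.26)]
    L.append(im);print('body c',((b.min(0)+b.max(0))/2).round(4),'min z',b[:,2].min().round(3),'lug top',l.mean(0).round(4),np.percentile(l[:,2],95).round(4),'tip z',np.percentile(t[:,2],95).round(4) if len(t) else None,'arm wire z',np.percentile(rod[:,2],90).round(4) if len(rod) else None,
     'lugrect',cv2.minAreaRect((l[l[:,2]>np.percentile(l[:,2],90)-.008][:,:2]*1000).astype(np.float32)))
print('diff',[cv2.absdiff(L[0][180:360,320:560],x[180:360,320:560]).mean() for x in L[1:]])
im=L[-1];cv2.imwrite('pics/s7c.png',cv2.resize(im[140:350,200:480,::-1],(800,600),interpolation=cv2.INTER_CUBIC))
P0=np.load('sideP0.npy').reshape(-1,3)
for n,p in (('before',P0),('now',q)):
    m=p[(np.hypot(p[:,0]-.43,p[:,1]-.073)<.04)&(p[:,2]>.145)&(p[:,2]<.17)];print('square lug',n,len(m),m.mean(0))
st()
```

```text
body c [ 0.5781 -0.2406  0.0834] min z 0.072 lug top [ 0.5748 -0.244   0.2277] 0.2327 tip z 0.1983 arm wire z 0.2088 lugrect ((577.1354370117188, -243.09364318847656), (14.259851455688477, 24.530040740966797), 79.30265808105469)
body c [ 0.5778 -0.2401  0.0837] min z 0.072 lug top [ 0.5749 -0.2439  0.2277] 0.2328 tip z 0.1992 arm wire z 0.2085 lugrect ((577.3492431640625, -242.86288452148438), (14.137704849243164, 24.651613235473633), 81.58299255371094)
body c [ 0.5779 -0.2404  0.0831] min z 0.071 lug top [ 0.5749 -0.244   0.2278] 0.2327 tip z 0.198 arm wire z 0.2087 lugrect ((577.4579467773438, -242.78738403320312), (13.760335922241211, 24.94660758972168), 82.45228576660156)
diff [np.float64(2.6641975308641976), np.float64(2.667530864197531)]
square lug before 103 [0.43056849 0.07790285 0.1542839 ]
square lug now 105 [0.43071541 0.07804615 0.15386033]
t 21.75 p [ 0.52  -0.232  0.4  ] F [-0.52 -0.8   0.18] op 0.0448
```

View pics/s7c.png

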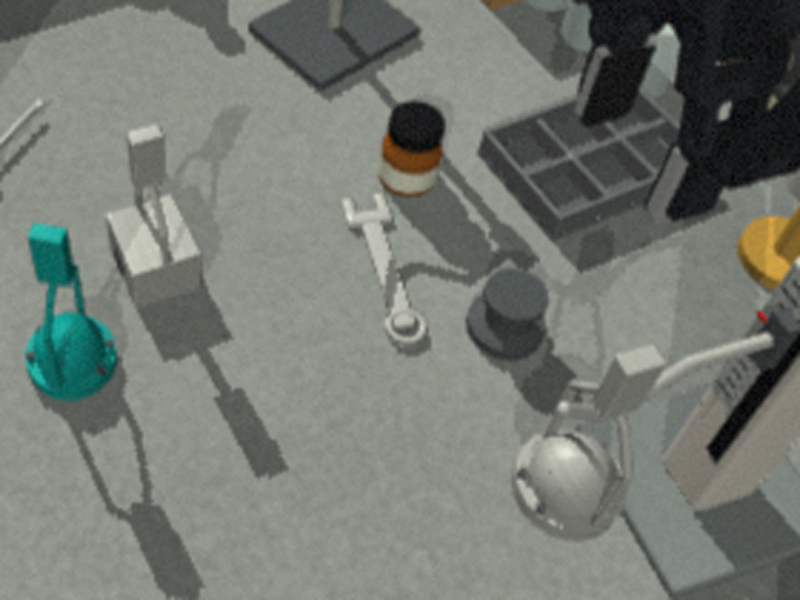

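```bash
python3 -c "
from h import *
ticket.sign_off();st()"
```

```text
the job is handed in; nothing more can be done
the job is handed in; nothing more can be done
```

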